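# Open a press-and-turn sample jar

## Robot

A 6-joint arm with a two-finger parallel gripper is mounted at the origin on a cart in front of the work surface, level with it; the furniture and walls round the work are solid. World frame = base frame: x ahead of the robot, y to its left, z up, the work surface at z = 0. Lengths are in mm, angles in rad, forces in N, time in s.
With the tool pointing down it reaches from about 300 to 875 mm from the base axis. Payload 4.2 kg.
Tool frame: the origin (TCP) lies at the very end of the fingers, on their centre line; the grasp point (between the pads) lies 19 mm behind it (ctrl.grip_point_offset is the distance from the TCP to the grasp point, in mm); z points along the fingers, y is the line along which they close (so a half turn about z gives the same grasp; the last joint's range is limited). The gripper opens to 85 mm and grips with 20 to 120 N. Pads are 22 mm wide; open, the fingers measure 114 mm over their backs; the gripper's body (76 mm by 85 mm) begins 54 mm behind the grasp point. The pads swing forward as they close: fully open they stand 13 mm farther back than shut.
Start: joints at [-1.132, 0.32, 1.565, -0, 1.257, -0.02], TCP at [254.657, -515.55, 231.338] pointing down, gripper open.
Joint ranges: [-3.11, 3.11], [-0.84, 2.01], [0.21, 2.61], [-1.34, 4.49], [0.05, 2.63], [-2.56, 2.56]. Speed limits (rad/s): [2.57, 2.57, 3.14, 3.14, 3.14, 3.14].

## Interface

Orientations are given as a unit quaternion [w, x, y, z].
In Python, from cell import telemetry, capture, ctrl gives the robot as it stands.
- The arm moves only by the tool jog_arm, never from a script. Its argument "increments" is a list of rows, each a list of 3 entries, a list of its own where there are three numbers: the shift along the tool's x, y, z in m, then the turn about the tool's z in units of 5 degrees (1.0 is 5 degrees), then the gripper's target within -1 to 1 (shut at 1, half-way at 0, fully open at -1). A call has 1 to 8 rows; each row shifts and turns the commanded pose from where the row before left it, along the tool's axes as they then stand; what a row does not reach is not made up. A row lasts 1/10 s, in which the tool goes at most 50 mm and 8.59 degrees, less where a joint would pass 70% of its speed; a pose out of reach is approached as far as the arm can. A call is refused whole if a number of a shift passes 0.05 or a number of a turn 1, either way. A call with a gripper value outside its range is refused whole. The fingers move at their own pace and stop on an object; "newtons" is the grip in N (left out, the last holds). Time passes only in rows, so rows that do not move let the fingers close. It gives the time, the measured TCP pose, the force, the opening and the grip force at its end, in the units of the state.
- telemetry.read_state(): the state, without advancing time (a new reading comes with each control period).
- capture(name): name is "scene" or "top" or "wrist"; returns a dict with "image" (480x640x3 uint8, blue, green, red), "K" (3x3 intrinsics, pixels), "T" (4x4, takes a point from camera to world coordinates). Camera axes: x right, y down, z forward; pixel columns grow to the right and rows downward; lengths in mm; the calibration is good to about 2 mm. The wrist camera is an equidistant fisheye: a pixel r from the principal point sees the ray r / f radians off the axis. A picture is of the moment at which its call begins. There is no depth.
- ctrl.job_done(): hands the job in; it is judged then, once.
The state is a dict: "time": time; "qpos": joint angles; "dq": joint speeds; "effort": joint torques, N m; "ee_pos": TCP position; "eef_rot": TCP orientation; "wrist_force": force on the tool from outside, world axes, zero at the start; "wrist_torque": the same for the moment, N m; "finger_gap": opening from 0.0 (shut) to 1.0 (fully open); "gripper_force": force on a finger pad.
Only numpy, scipy, OpenCV 4.12 (cv2) and the standard library are available. Lean on these libraries where they do the work, as an engineer would, in place of code of your own. Each camera call takes 0.05 s, during which the arm holds its last target. There are 200 camera calls.

## Task

Get the square sample jar open: carry it by its body, never by its cap, and stand it fully down in the square recess of the metal holder block, and let go of it there. Then take hold of the safety cap, press it down against its spring and turn it counterclockwise until it comes free, lift it off and set it down flat, open side down, in the shallow steel tray. Leave the jar standing in the holder and the other things where they are.

Things in the scene. Friction and masses are not known exactly. Their poses are not given: they have to be found in the camera images.
- jar: Off-white square plastic sample jar, blank paper label on one side, about 0.25 kg, upright on the bench, cap locked on. Origin at the centre of its underside, z up. Body 62 x 62 mm (sides square to its x and y axes), 62 mm high, shoulder to 66 mm, then a round neck under the cap, up to 88 mm. With the cap on it is 104 mm high. Any of its four sides may face any side of the holder.
- cap: Round grey ribbed safety cap, 56 mm diameter, 30 mm high, 50 g. Origin at the centre of its lower edge, z up; a small raised bar on top along its x axis. Locked, its origin is 74 mm above the jar's and its x axis lies along the jar's. Unpressed it only rattles 5 to 15 degrees. Pressed down 6 to 8 mm (8 is the end stop) it turns counterclockwise seen from above; clockwise it is blocked.
- cap_top (a point): Centre of the cap's flat top, 30 mm above its lower edge. The spring pushes up with about 5 N at rest, 10 N when the cap is pressed 8 mm. Two lugs inside sit under hooks on the neck: turned between 45 and 135 degrees (80 is good) while pressed, the cap is free and lifts straight off.
- jar_shoulder (a point): Centre of the jar's shoulder, 66 mm above its underside. The locked cap's lower edge is 8 mm above it. When holding the cap by its sides, keep the fingertips at least 12 mm above it so that they clear it on pressing.
- holder: Aluminium block 98 x 98 x 24 mm fixed to the bench, with a square recess, 67 x 67 mm and 18 mm deep, chamfered 4 mm at its mouth, sides square to the block's x and y axes. Origin at the centre of its underside.
- holder_seat (a point): Centre of the floor of the holder's recess, 6 mm above the bench; the jar's origin belongs here. Axes as the holder's.
- tray: Loose shallow open steel tray, 140 x 140 mm, wall 3 mm thick and 10 mm high, floor 3 mm thick, empty. Origin at the centre of its underside.
- bottle: Bystander: small white reagent bottle with blue screw cap, 56 mm diameter, 106 mm high, standing. Origin at its underside.
- beaker: Bystander: small empty glass beaker, 60 mm diameter, 70 mm high. Origin at its underside.
- bead_jar: Bystander: round clear jar with a white lid, 71 mm diameter, 90 mm high. Origin at its underside.
Mind the look-alikes: they are no part of the job. Of the things shaped like the holder, the aluminium one is meant.

How it is judged (in metres and radians):
On the way, in this order (a step that is already met when the one before it is completed fails the run):
1. the jar stands fully down in the holder's recess, its cap still locked on, let go of (horizontal distance between jar and holder_seat below 0.006 m and z of jar in the frame of holder_seat below 0.004 m and angle between jar's own z axis and vertical below 0.06 rad and contact force between the fingers and jar below 0.3 N and contact force between the fingers and cap below 0.3 N and angle between the x axis of jar and the x axis of cap, either way round below 0.3 rad and z of cap in the frame of jar below 0.078 m), for 0.2 s.
2. the cap, still on the neck of the seated jar, is turned past its hooks (more than 45 degrees) (horizontal distance between jar and holder_seat below 0.006 m and z of jar in the frame of holder_seat below 0.004 m and angle between jar's own z axis and vertical below 0.06 rad and angle between the x axis of jar and the x axis of cap, either way round above 0.75 rad and horizontal distance between cap and jar below 0.008 m and z of cap in the frame of jar below 0.087 m), for 0.1 s.
At the end, for the whole second after the job is handed in: The open jar stands in the holder (within 6 mm of centre, within 4 mm of the recess floor, upright within 0.06 rad); the cap lies at rest in the tray, open side down, flat within 0.12 rad, its centre within 45 mm of the tray's along both tray axes; the tray is flat (horizontal distance between jar and holder_seat below 0.006 m and z of jar in the frame of holder_seat below 0.004 m and angle between jar's own z axis and vertical below 0.06 rad and x of cap in the frame of tray between -0.045 and 0.045 m and y of cap in the frame of tray between -0.045 and 0.045 m and z of cap in the frame of tray below 0.008 m and angle between cap's own z axis and vertical below 0.12 rad and angle between tray's own z axis and vertical below 0.08 rad and linear speed of each of cap, jar below 0.02 m/s); the robot touches nothing.
It fails at once if the jar is lifted by its cap (the fingers hold the cap while the jar's underside is more than 20 mm above the bench) (height (world z) of jar above 0.02 m and contact force between the fingers and cap above 2 N).
It fails at once if the jar is tipped over (more than 0.6 rad) (angle between jar's own z axis and vertical above 0.6 rad).
It fails at once if the reagent bottle, beaker or bead jar is moved more than 30 mm or tipped (distance of any of bottle, beaker, bead_jar from where it was at the start of the episode above 0.03 m or angle between any of bottle, beaker, bead_jar's own z axis and vertical above 0.4 rad).
It also fails if it takes over 54 s, if anything falls off the work surface, if the arm or the gripper's body presses on something with over 40 N, if the wrist force passes 120 N, or if a joint passes its speed limit or range.

## Working session

There is one attempt and no reset: what is moved stays moved. The work goes in short steps, Python scripts to look and compute and a tool call to move; the robot and the scene stay as the last step left them, time stands still between calls to the robot, and variables do not carry over. Pictures are saved under pics/ and viewed, at most 10 in all, crops included, and the job is handed in when it is done.

Besides the shell and the picture viewer there is one more tool, called after ">>>" as name(argument=value, ...) on one line, values as JSON. jog_arm: Moves the arm, as the interface text tells. Its arguments: {"type":"object","properties":{"increments":{"type":"array","items":{"type":"array"}},"newtons":{"type":"number"}},"required":["increments"]}

```bash
mkdir -p pics
python3 - <<'E'
from cell import telemetry, capture, ctrl
import cv2,numpy as np,pickle
d={}
for n in("scene","top"):
    c=capture(n);d[n]=c;cv2.imwrite(f"pics/{n}0.png",c["image"]);print(n,c["K"].round(1).tolist(),c["T"].round(3).tolist())
pickle.dump(d,open("d0.pkl","wb"))
print(telemetry.read_state())
E
```

```text
scene [[562.5, 0.0, 314.7], [0.0, 562.5, 236.5], [0.0, 0.0, 1.0]] [[-0.755, -0.496, 0.429, -13.589], [-0.655, 0.551, -0.517, 767.585], [0.02, -0.671, -0.741, 1071.846], [0.0, 0.0, 0.0, 1.0]]
top [[467.9, 0.0, 328.6], [0.0, 467.9, 242.7], [0.0, 0.0, 1.0]] [[0.005, -0.996, 0.089, 482.76], [-1.0, -0.005, 0.004, 92.84], [-0.004, -0.089, -0.996, 1124.121], [0.0, 0.0, 0.0, 1.0]]
{'time': 0.1, 'qpos': array([-1.13198491e+00,  3.20206588e-01,  1.56558932e+00,  5.01130766e-05,
        1.25739873e+00, -1.99804011e-02]), 'dq': array([-0.00083959, -0.0017135 , -0.00212951, -0.0022821 ,  0.00112745,
        0.00126149]), 'effort': array([-2.15588157e-04, -4.16409051e+01, -2.34704268e+01, -6.62355615e-05,
        4.89070124e-03,  1.32658599e-05]), 'ee_pos': array([ 254.48354938, -515.12489307,  230.56608565]), 'eef_rot': array([-7.88443061e-04,  9.73805385e-01,  2.27381684e-01, -1.43206837e-04]), 'wrist_force': array([-0.33068892, -0.28394558,  0.78451969]), 'wrist_torque': array([ 0.0319343 , -0.06509056, -0.00253049]), 'gripper_force': 0.0, 'finger_gap': 0.9976953645049618}
```

View pics/top0.png

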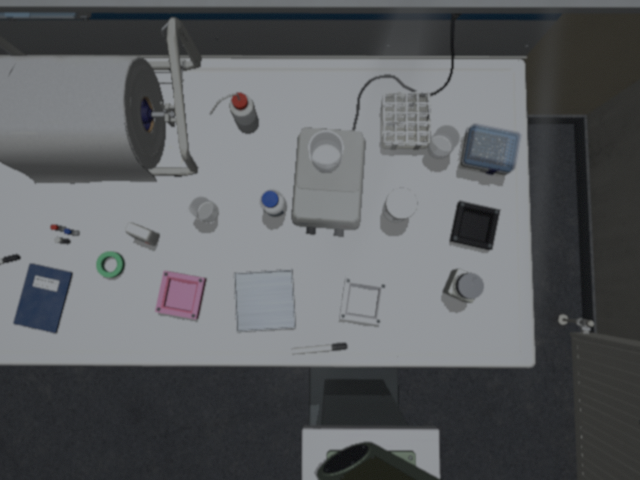

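View pics/scene0.png

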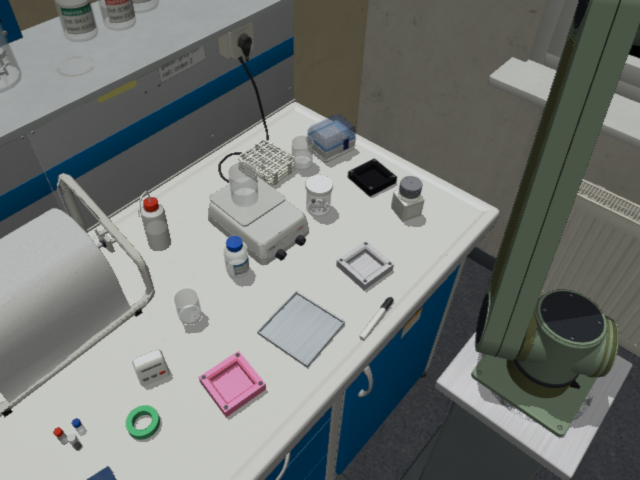

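Top view: the jar, with a grey cap on a square body, is at about (465,286). Holder look-alikes are pink (181,295), black (475,226) and bare metal (362,302), so the metal one is the holder. The tray is at (265,300). Jar look-alikes are the bead jar (401,205), blue bottle (273,202), red bottle (242,108), and glass at (204,209) and (443,141). I'll check the choice in one crop.

```bash
cat > h.py <<'E'
import numpy as np,cv2
def ray(c,uv,z):
    "pixel -> world point at height z (pinhole)"
    p=np.linalg.inv(c["K"])@np.array([uv[0],uv[1],1.]);d=c["T"][:3,:3]@p;o=c["T"][:3,3]
    return (o+d*(z-o[2])/d[2]).round(1)
def proj(c,P):
    q=np.linalg.inv(c["T"])@np.append(P,1.);q=c["K"]@q[:3];return q[:2]/q[2]
E
python3 - <<'E'
import pickle,cv2,numpy as np
d=pickle.load(open("d0.pkl","rb"))
t=d["top"]["image"];s=d["scene"]["image"]
f=lambda im,x,y,w,h:cv2.resize(im[y:y+h,x:x+w],(400,300),interpolation=cv2.INTER_CUBIC)
o=np.vstack([np.hstack([f(t,330,265,80,60),f(t,425,255,80,60)]),np.hstack([f(s,325,235,80,60),f(s,370,165,80,60)])])
cv2.imwrite("pics/crop1.png",o)
E
```

```text
(no output)
```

View pics/crop1.png

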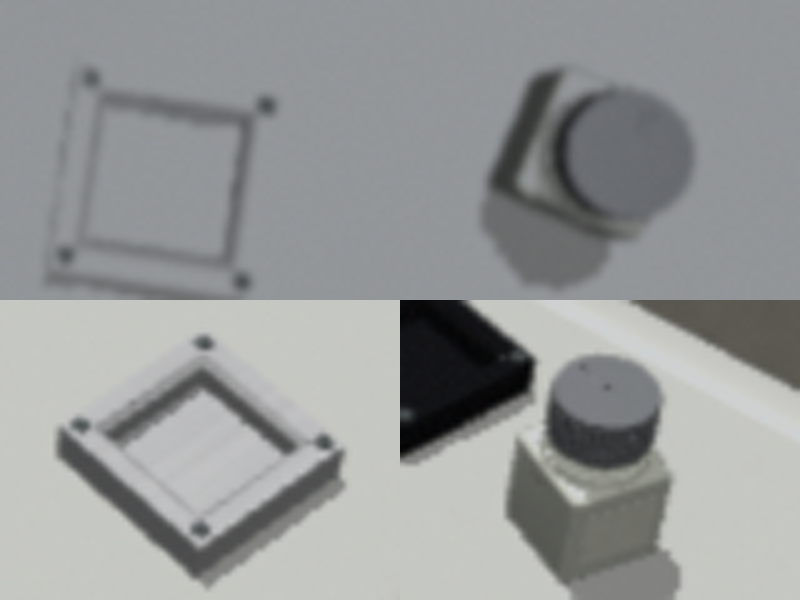

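Run:
```python
import pickle
from h import *
d=pickle.load(open("d0.pkl","rb"));T,S=d["top"],d["scene"]
def g(c,x0,y0,pts,z,n):
    r=np.array([ray(c,(x0+(x+.5)/5-.5,y0+(y+.5)/5-.5),z)[:2] for x,y in pts]);print(n,r.tolist(),r.mean(0).round(1))
    return r
for c,x0,y0,p,n in((T,330,265,[(90,77),(266,105),(242,282),(65,255)],"holderT"),(S,325,235,[(204,42),(323,141),(201,228),(81,125)],"holderS")):
    r=g(c,x0,y0,p,24,n);print([float(np.degrees(np.arctan2(*(r[(i+1)%4]-r[i])[::-1])).round(1)) for i in range(4)], [float(np.linalg.norm(r[(i+1)%4]-r[i]).round(1)) for i in range(4)])
g(T,425,255,[(227,153)],104,"capT");g(S,370,165,[(205,93)],104,"capS")
g(S,370,165,[(170,283),(108,212),(258,248)],0,"jar bottom L/near/R")
g(S,370,165,[(118,128),(176,202),(268,175)],62,"jar top")
g(T,425,255,[(167,66),(127,180),(240,240)],64,"jar shoulder T")
tr=np.array([ray(T,p,10)[:2] for p in((234,273),(293.5,270),(296,330),(236.5,332))]);print(tr.tolist(),tr.mean(0))
for n,p,z in(("bead",(401,203),90),("bottle",(272,200),106),("beaker443",(444,138),70)):print(n,ray(T,p,z))
```

```text
holderT [[493.6, 52.3], [481.0, -30.1], [399.0, -18.6], [411.0, 63.8]] [446.2  16.8]
[-98.7, 172.0, 81.7, -7.9] [83.4, 82.8, 83.3, 83.4]
holderS [[484.2, -31.4], [402.2, -19.1], [413.9, 62.6], [495.9, 51.4]] [449.   15.9]
[171.5, 81.9, -7.8, -98.0] [82.9, 82.5, 82.8, 83.6]
capT [[483.0, -210.3]] [ 483.  -210.3]
capS [[484.6, -210.0]] [ 484.6 -210. ]
jar bottom L/near/R [[467.2, -178.9], [523.0, -200.3], [447.0, -232.1]] [ 479.1 -203.8]
jar top [[524.8, -198.9], [470.2, -173.7], [446.1, -222.3]] [ 480.4 -198.3]
jar shoulder T [[522.1, -195.9], [470.7, -176.9], [444.1, -227.2]] [ 479. -200.]
[[508.9, 322.0], [516.8, 180.5], [375.9, 172.9], [370.5, 312.8]] [443.025 247.05 ]
bead [665.2 -64.3  90. ]
bottle [667.7 222.2 106. ]
beaker443 [ 820.8 -167.8   70. ]
```

The crop confirms the choice: the metal holder has four dark screws, top-crop centre (362,302), and the jar is the square body with a grey cap, centre (470,286). The two cameras agree within 3 mm. Jar is at (484,-210), yaw about -21.5° mod 90; holder is at (447.5,16), yaw -8°; tray is at (443,247). Screw spacing of 83 mm and tray sides of 141 mm fit the given sizes.

Next I go above the jar.

>>> jog_arm(increments=[[[0.0426, -0.0215, 0], 0, -1], [[0.0426, -0.0215, 0], 0, -1], [[0.0426, -0.0215, 0], 0, -1], [[0.0426, -0.0215, 0], 0, -1], [[0.0426, -0.0215, 0], 0, -1], [[0.0426, -0.0215, 0], 0, -1], [[0.0426, -0.0215, 0], 0, -1], [[0.0426, -0.0215, 0], 0, -1]])

```text
time: 0.9
ee_pos: [484.7, -208.6, 231.1]
eef_rot: [-0.0, 0.974, 0.227, -0.0]
wrist_force: [0.1, 0.2, -0.0]
finger_gap: 0.998
gripper_force: 0.0
```

>>> jog_arm(increments=[[[0, 0, 0], -1, -1], [[0, 0, 0], -1, -1], [[0, 0, 0], -1, -1], [[0, 0, 0], -1, -1], [[0, 0, 0], -1, -1], [[0, 0, 0], -1, -1], [[0, 0, 0], -1, -1], [[0, 0, 0], -1, -1]])

```text
time: 1.7
ee_pos: [483.7, -210.3, 230.8]
eef_rot: [-0.0, 0.836, 0.548, -0.0]
wrist_force: [0.1, -0.2, 0.5]
finger_gap: 1.003
gripper_force: 0.0
```

>>> jog_arm(increments=[[[0, 0, 0], -0.44, -1], [[0, 0, 0], 0, -1], [[0, 0, 0], 0, -1]])

```text
time: 2.0
ee_pos: [483.9, -210.3, 231.0]
eef_rot: [-0.0, 0.827, 0.562, -0.0]
wrist_force: [0.4, -0.3, 0.2]
finger_gap: 1.002
gripper_force: 0.0
```

```bash
cat >> h.py <<'E'
from scipy.spatial.transform import Rotation as R
def pose(s):
    M=R.from_quat(np.asarray(s["eef_rot"])[[1,2,3,0]]).as_matrix()
    return np.asarray(s["ee_pos"]),M,np.degrees(np.arctan2(M[1,0],M[0,0]))
def wray(c,uv,z):
    "fisheye pixel -> world at height z"
    K=c["K"];x=(uv[0]-K[0,2])/K[0,0];y=(uv[1]-K[1,2])/K[1,1];t=np.hypot(x,y)
    d=c["T"][:3,:3]@np.array([x/t*np.sin(t),y/t*np.sin(t),np.cos(t)]);o=c["T"][:3,3]
    return (o+d*(z-o[2])/d[2]).round(1)
def go(s,x,y,z,psi):
    p,M,a=pose(s);print("pose",p.round(1),"psi",a.round(2),"d tool mm",(M.T@(np.array([x,y,z])-p)).round(1),"turn units",round(float((a-psi)/5),3))
E
python3 - <<'E'
from cell import telemetry,capture,ctrl
from h import *
import pickle
c=capture("wrist");cv2.imwrite("pics/w1.png",c["image"]);pickle.dump(c,open("w1.pkl","wb"))
go(telemetry.read_state(),484,-210,150,68.5);print(ctrl.grip_point_offset,c["K"],c["T"].round(3),telemetry.read_state()["wrist_force"])
E
```

```text
pose [ 483.9 -210.4  231.1] psi 68.44 d tool mm [ 0.4 -0.1 81.1] turn units -0.011
18.700000000000003 [[371.64829954   0.         316.73885625]
 [  0.         371.64829954 239.65831884]
 [  0.           0.           1.        ]] [[ 9.30000e-01 -3.52000e-01 -1.05000e-01  5.10415e+02]
 [-3.68000e-01 -8.92000e-01 -2.64000e-01 -1.44890e+02]
 [-1.00000e-03  2.84000e-01 -9.59000e-01  3.73535e+02]
 [ 0.00000e+00  0.00000e+00  0.00000e+00  1.00000e+00]] [0.98096204 0.25424716 0.25761584]
```

View pics/w1.png

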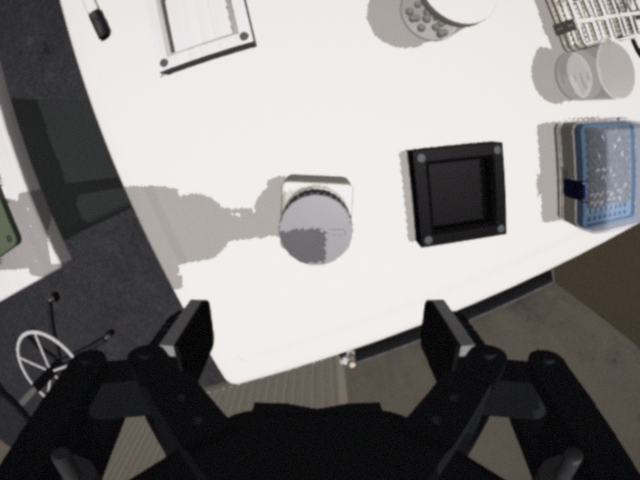

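The wrist view shows the cap centre at about (316,227), the jar's far shoulder edge from (284,178) to (353,180), the black look-alike at right, and the metal holder at top left.

Run:
```python
import pickle
from h import *
c=pickle.load(open("w1.pkl","rb"));im=c["image"]
print("cap",wray(c,(316,227),104))
a,b=wray(c,(286,177),63),wray(c,(351,179.5),63);print(a,b,np.degrees(np.arctan2(*(b-a)[1::-1])),np.linalg.norm(b-a))
cv2.imwrite("pics/w1c.png",cv2.resize(im[160:280,240:400],(800,600),interpolation=cv2.INTER_CUBIC))
```

```text
cap [ 483.9 -209.7  104. ]
[ 472.5 -169.8   63. ] [ 522.5 -191.9   63. ] -23.84542866668308 54.666351625108476
```

View pics/w1c.png

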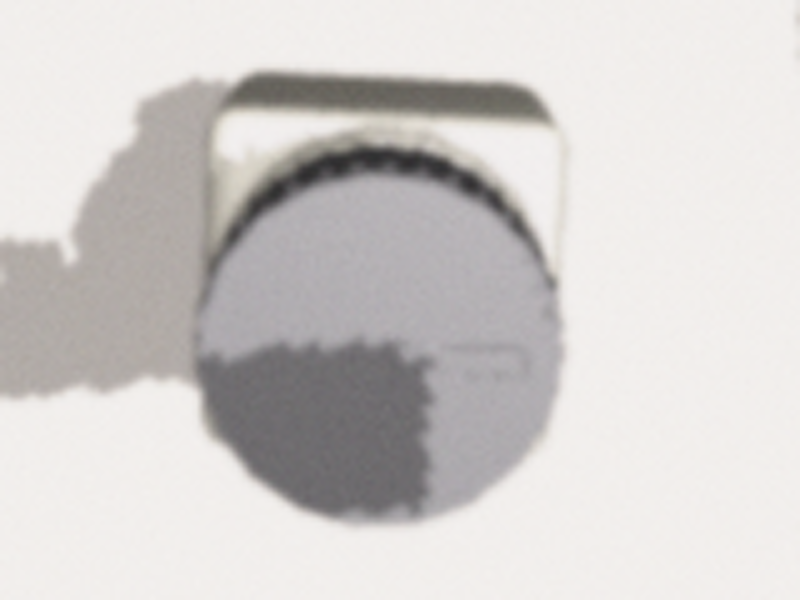

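The crop puts the shoulder edge at px (284,182) to (351,184), so the jar's yaw is nearer -23.5°. The cap bar is parallel to it at px (336,231), as expected when locked. I'll turn to psi 66.5 and descend around the body.

>>> jog_arm(increments=[[[0, 0, 0.04], 0.4, -1], [[0, 0, 0.04], 0, -1], [[0, 0, 0.03], 0, -1], [[0, 0, 0.03], 0, -1], [[0, 0, 0.02], 0, -1], [[0, 0, 0.016], 0, -1], [[0, 0, 0.01], 0, -1], [[0, 0, 0.01], 0, -1]], newtons=40)

```text
time: 2.85
ee_pos: [484.3, -210.5, 34.9]
eef_rot: [0.0, 0.836, 0.548, 0.0]
wrist_force: [0.6, 0.1, -0.2]
finger_gap: 0.998
gripper_force: 0.0
```

>>> jog_arm(increments=[[[0, 0, 0], 0, 0.1], [[0, 0, 0], 0, 0.3], [[0, 0, 0], 0, 0.5], [[0, 0, 0], 0, 0.5], [[0, 0, 0], 0, 0.5], [[0, 0, 0], 0, 0.5], [[0, 0, 0], 0, 0.5]])

```text
time: 3.55
ee_pos: [484.3, -210.6, 36.1]
eef_rot: [0.001, 0.836, 0.548, 0.0]
wrist_force: [-1.9, 0.9, 5.7]
finger_gap: 0.716
gripper_force: 42.4
```

Gripped at gap 0.72, about 61 mm. Lift and turn to the holder's yaw of about -8°.

>>> jog_arm(increments=[[[0, 0, -0.01], 0, 0.6], [[0, 0, -0.03], 0, 0.6], [[0, 0, -0.04], 0, 0.6], [[0, 0, -0.04], 0, 0.6], [[0, 0, 0], -0.8, 0.6], [[0, 0, 0], -0.8, 0.6], [[0, 0, 0], -0.8, 0.6], [[0, 0, 0], -0.7, 0.6]], newtons=50)

```text
time: 4.35
ee_pos: [483.8, -210.2, 155.4]
eef_rot: [-0.0, 0.754, 0.657, -0.0]
wrist_force: [1.1, 0.3, -3.6]
finger_gap: 0.719
gripper_force: 51.8
```

Run:
```python
from cell import telemetry
from h import *
go(telemetry.read_state(),446,-90,156,82)
```

```text
pose [ 483.8 -210.2  155.4] psi 82.14 d tool mm [113.9 -53.9  -0.6] turn units 0.028
```

>>> jog_arm(increments=[[[0.02, -0.01, 0], 0, 0.6], [[0.04, -0.018, 0], 0, 0.6], [[0.034, -0.016, 0], 0, 0.6], [[0.02, -0.01, 0], 0, 0.6], [[0, 0, 0], 0, 0.6], [[0, 0, 0], 0, 0.6], [[0, 0, 0], 0, 0.6]])

```text
time: 5.05
ee_pos: [446.9, -90.6, 155.4]
eef_rot: [0.0, 0.755, 0.656, 0.0]
wrist_force: [-0.2, 0.1, -2.7]
finger_gap: 0.713
gripper_force: 51.7
```

Run:
```python
from cell import telemetry,capture
from h import *
import pickle
c=capture("wrist");pickle.dump(c,open("w2.pkl","wb"));cv2.imwrite("pics/w2.png",c["image"])
go(telemetry.read_state(),447.5,16.4,100,82)
```

```text
pose [446.9 -90.7 155.4] psi 81.94 d tool mm [106.2 -14.5  55.3] turn units -0.012
```

View pics/w2.png

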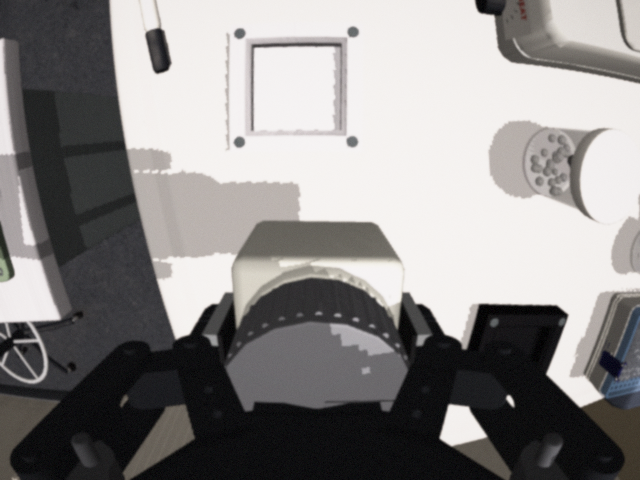

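The wrist view shows the holder's screws at (240,34), (353,32), (352,142) and (240,142), with the held jar square between the fingers in the foreground. I'll refine the screw centroids.

Run:
```python
import pickle
from h import *
c=pickle.load(open("w2.pkl","rb"));g=255-cv2.cvtColor(c["image"],cv2.COLOR_BGR2GRAY).astype(float)
P=[]
for u,v in((240,34),(353,32),(352,142),(240,142)):
    w=np.clip(g[v-9:v+10,u-9:u+10]-90,0,None);Y,X=np.mgrid[v-9:v+10,u-9:u+10];uv=((w*X).sum()/w.sum(),(w*Y).sum()/w.sum())
    P.append(wray(c,uv,24));print(np.round(uv,1),P[-1])
P=np.array(P);print(P.mean(0),[np.linalg.norm(P[i]-P[i-1]).round(1) for i in range(4)],[np.degrees(np.arctan2(*(P[i]-P[i-1])[1::-1])).round(1) for i in range(4)])
a,b=wray(c,(233,268),155.4-37+66),wray(c,(403,265),155.4-37+66);print(a,b)
```

```text
[239.3  33.1] [411.4  63.8  24. ]
[352.6  31.5] [493.6  51.7  24. ]
[351.8 141.3] [481.5 -30.5  24. ]
[238.9 141.7] [399.2 -18.4  24. ]
[446.425  16.65   24.   ] [np.float64(83.1), np.float64(83.1), np.float64(83.1), np.float64(83.2)] [np.float64(81.6), np.float64(-8.4), np.float64(-98.4), np.float64(171.6)]
[423.3 -59.9 184.4] [479.3 -66.8 184.4]
```

Holder refined to (446.5,16.6), yaw 81.6; the screw square is 83.1 mm, agreeing with the top camera. Go over it and down to just above the mouth.

>>> jog_arm(increments=[[[0.02, -0.003, 0], 0.07, 0.6], [[0.04, -0.006, 0], 0, 0.6], [[0.03, -0.0045, 0], 0, 0.6], [[0.0162, -0.002, 0], 0, 0.6], [[0, 0, 0.03], 0, 0.6], [[0, 0, 0.03], 0, 0.6], [[0, 0, 0.02], 0, 0.6], [[0, 0, 0.01], 0, 0.6]])

```text
time: 5.9
ee_pos: [445.9, 16.7, 63.6]
eef_rot: [-0.001, 0.757, 0.653, -0.001]
wrist_force: [-0.3, 0.6, -3.3]
finger_gap: 0.715
gripper_force: 51.6
```

Run:
```python
from cell import telemetry
from h import *
go(telemetry.read_state(),446.5,16.6,42,81.6)
```

```text
pose [445.9  16.7  63.6] psi 81.58 d tool mm [-0.   0.7 21.6] turn units -0.004
```

>>> jog_arm(increments=[[[0, 0.0006, 0.004], 0, 0.6], [[0, 0, 0.004], 0, 0.6], [[0, 0, 0.004], 0, 0.6], [[0, 0, 0.003], 0, 0.6], [[0, 0, 0], 0, 0.6]])

```text
time: 6.4
ee_pos: [447.0, 17.2, 50.4]
eef_rot: [0.0, 0.757, 0.654, 0.0]
wrist_force: [-0.5, 0.1, -3.2]
finger_gap: 0.721
gripper_force: 51.7
```

>>> jog_arm(increments=[[[0, 0, 0.003], 0, 0.6], [[0, 0, 0.003], 0, 0.6], [[0, 0, 0.001], 0, 0.6], [[0, 0, 0.001], 0, 0.6], [[0, 0, 0], 0, 0.6]])

```text
time: 6.9
ee_pos: [447.1, 17.2, 42.3]
eef_rot: [0.0, 0.757, 0.654, 0.0]
wrist_force: [-0.7, 0.0, -3.4]
finger_gap: 0.713
gripper_force: 51.7
```

>>> jog_arm(increments=[[[0, 0, 0.001], 0, 0.6], [[0, 0, 0.001], 0, 0.6], [[0, 0, 0], 0, 0.6]])

```text
time: 7.2
ee_pos: [447.1, 17.2, 42.1]
eef_rot: [0.0, 0.757, 0.654, 0.0]
wrist_force: [-5.6, -1.0, 16.6]
finger_gap: 0.711
gripper_force: 54.0
```

Contact at z 42.1, the expected seat height. Let go, then look.

>>> jog_arm(increments=[[[0, 0, -0.001], 0, 0.6], [[0, 0, 0], 0, -1], [[0, 0, 0], 0, -1], [[0, 0, 0], 0, -1], [[0, 0, 0], 0, -1], [[0, 0, 0], 0, -1], [[0, 0, 0], 0, -1]])

```text
time: 7.9
ee_pos: [447.0, 17.2, 41.2]
eef_rot: [-0.0, 0.757, 0.654, -0.0]
wrist_force: [0.1, 0.1, -0.2]
finger_gap: 0.999
gripper_force: 0.0
```

>>> jog_arm(increments=[[[0, 0, -0.02], 0, -1], [[0, 0, -0.04], 0, -1], [[0, 0, -0.04], 0, -1], [[0, 0, -0.03], 0, -1], [[-0.03, 0, -0.02], 0, -1], [[-0.02, 0, 0], 0, -1], [[0, 0, 0], 0, -1], [[0, 0, 0], 0, -1]])

```text
time: 8.7
ee_pos: [439.4, -32.1, 191.0]
eef_rot: [-0.0, 0.757, 0.653, -0.0]
wrist_force: [0.1, 0.2, -0.1]
finger_gap: 0.999
gripper_force: 0.0
```

Run:
```python
from cell import telemetry,capture
from h import *
import pickle
c=capture("wrist");s=capture("scene");t=capture("top");pickle.dump((c,s,t),open("w3.pkl","wb"))
f=lambda im,x,y,w,h,W:cv2.resize(im[y:y+h,x:x+w],(W,W*h//w),interpolation=cv2.INTER_CUBIC)
cv2.imwrite("pics/w3.png",np.hstack([f(c["image"],160,0,320,320,400),f(s["image"],315,200,100,100,400)]))
go(telemetry.read_state(),447,17,72,81.6)
```

```text
pose [439.6 -31.6 190.8] psi 81.67 d tool mm [ 49.1   0.5 118.8] turn units 0.015
```

View pics/w3.png

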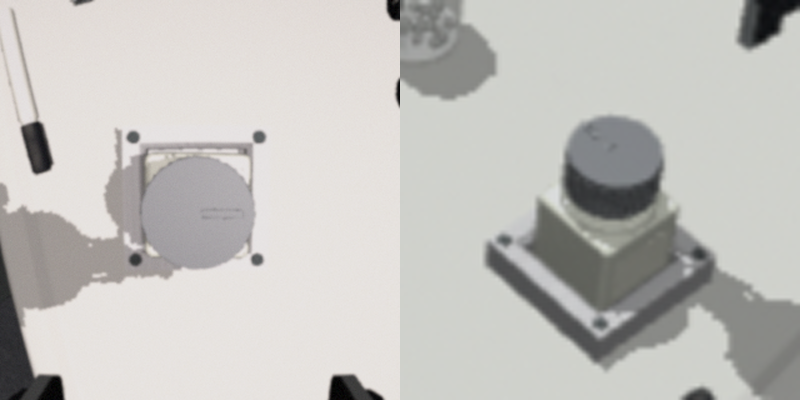

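Wrist (left half) and scene (right half) show the jar sitting down in the metal recess, with the cap on and upright. The cap centre in the wrist image is about px (317.6,169.6), and the bar is parallel to the jar side, so it is still locked.

Run:
```python
from cell import telemetry
from h import *
import pickle
c,s,t=pickle.load(open("w3.pkl","rb"))
p=wray(c,(317.6,169.6),110);print(p,ray(s,(315+614/4-.4,200+152/4-.4),110))
st=telemetry.read_state();print(st["qpos"].round(2));go(st,p[0],p[1],84,81.6)
```

```text
[447.1  15.5 110. ] [ 275.9 -138.9  110. ]
[-0.1   0.14  1.91  0.    1.09  0.05]
pose [439.6 -31.6 190.8] psi 81.67 d tool mm [ 47.6   0.8 106.8] turn units 0.015
```

>>> jog_arm(increments=[[[0.02, 0.0004, 0], 0, -1], [[0.02, 0.0003, 0.02], 0, -1], [[0.008, 0, 0.03], 0, -1], [[0, 0, 0.03], 0, -1], [[0, 0, 0.015], 0, -1], [[0, 0, 0.012], 0, -1], [[0, 0, 0], 0, -1]], newtons=60)

```text
time: 9.55
ee_pos: [446.0, 15.8, 82.5]
eef_rot: [-0.002, 0.756, 0.654, -0.002]
wrist_force: [-0.1, 0.1, -0.1]
finger_gap: 1.003
gripper_force: 0.0
```

>>> jog_arm(increments=[[[0, 0, 0], 0, 0], [[0, 0, 0], 0, 0.4], [[0, 0, 0], 0, 0.6], [[0, 0, 0], 0, 0.8], [[0, 0, 0], 0, 0.8], [[0, 0, 0], 0, 0.8]])

```text
time: 10.15
ee_pos: [447.7, 15.3, 84.7]
eef_rot: [0.0, 0.757, 0.654, 0.0]
wrist_force: [-1.5, 1.9, 3.9]
finger_gap: 0.642
gripper_force: 62.1
```

Cap gripped (gap 0.64, about 55 mm). Press.

>>> jog_arm(increments=[[[0, 0, 0.002], 0, 0.8], [[0, 0, 0.002], 0, 0.8], [[0, 0, 0.002], 0, 0.8], [[0, 0, 0.001], 0, 0.8], [[0, 0, 0.001], 0, 0.8], [[0, 0, 0], 0, 0.8], [[0, 0, 0], 0, 0.8]])

```text
time: 10.85
ee_pos: [447.8, 15.3, 77.4]
eef_rot: [0.0, 0.757, 0.654, 0.001]
wrist_force: [-4.6, 2.0, 12.3]
finger_gap: 0.635
gripper_force: 62.9
```

>>> jog_arm(increments=[[[0, 0, 0.001], 0, 0.8], [[0, 0, 0], 0, 0.8], [[0, 0, 0], -0.5, 0.8], [[0, 0, 0], -1, 0.8], [[0, 0, 0], -1, 0.8], [[0, 0, 0], -1, 0.8], [[0, 0, 0], 0, 0.8]])

```text
time: 11.55
ee_pos: [449.2, 15.0, 77.2]
eef_rot: [0.002, 0.648, 0.762, 0.001]
wrist_force: [-2.6, 1.1, 16.4]
finger_gap: 0.64
gripper_force: 63.3
```

>>> jog_arm(increments=[[[0, 0, 0], -1, 0.8], [[0, 0, 0], -1, 0.8], [[0, 0, 0], -1, 0.8], [[0, 0, 0], -1, 0.8], [[0, 0, 0], -1, 0.8], [[0, 0, 0], -1, 0.8], [[0, 0, 0], -1, 0.8], [[0, 0, 0], 0, 0.8]])

```text
time: 12.35
ee_pos: [449.9, 15.3, 77.3]
eef_rot: [0.003, 0.389, 0.921, 0.001]
wrist_force: [-1.8, 1.6, 15.5]
finger_gap: 0.637
gripper_force: 63.2
```

Run:
```python
from cell import telemetry
from h import *
s=telemetry.read_state();go(s,447,16,84,165);print(s["wrist_force"].round(1),s["wrist_torque"].round(2),s["qpos"].round(2))
```

```text
pose [449.9  15.3  77.3] psi 134.2 d tool mm [ 2.5 -1.6 -6.7] turn units -6.16
[-1.8  1.6 15.5] [0.43 0.09 0.15] [ 0.01  0.29  2.06  0.    0.78 -0.76]
```

Turned 52° with a low wrist torque, so the cap is going round. Continue to about 83°.

>>> jog_arm(increments=[[[0, 0, 0], -1, 0.8], [[0, 0, 0], -1, 0.8], [[0, 0, 0], -1, 0.8], [[0, 0, 0], -1, 0.8], [[0, 0, 0], -1, 0.8], [[0, 0, 0], -1, 0.8], [[0, 0, 0], 0, 0.8], [[0, 0, 0], 0, 0.8]])

```text
time: 13.15
ee_pos: [450.1, 15.5, 77.3]
eef_rot: [0.003, 0.138, 0.99, 0.001]
wrist_force: [-0.7, 2.4, 14.6]
finger_gap: 0.641
gripper_force: 63.2
```

Run:
```python
from cell import telemetry,capture
from h import *
s=telemetry.read_state();go(s,447,16,84,165);print(s["wrist_force"].round(1),s["wrist_torque"].round(2))
c=capture("wrist")["image"];q=capture("scene")["image"]
f=lambda im,x,y,w,h,W:cv2.resize(im[y:y+h,x:x+w],(W,W*h//w),interpolation=cv2.INTER_CUBIC)
cv2.imwrite("pics/w4.png",np.hstack([f(c,160,160,320,320,400),f(q,315,200,100,100,400)]))
```

```text
pose [450.1  15.5  77.3] psi 164.12 d tool mm [ 3.1 -0.3 -6.7] turn units -0.176
[-0.7  2.4 14.6] [0.6  0.07 0.13]
```

View pics/w4.png

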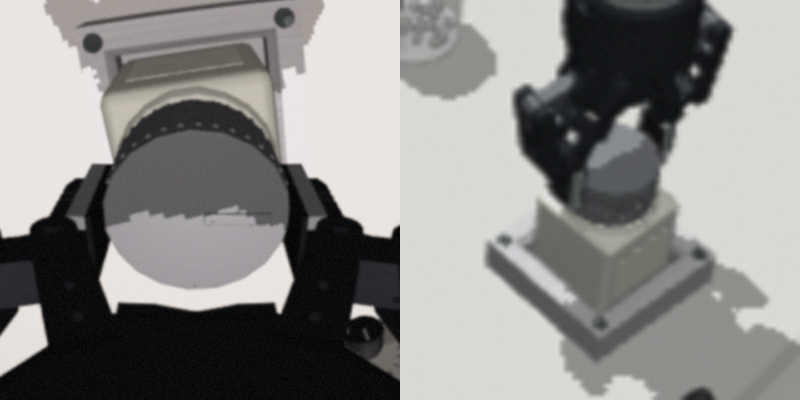

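The wrist half shows the bar still lying across the fingers (crop about (238,215)), so the cap turned the full 82° with the gripper and did not slip. The jar stayed put in the holder. Lift straight off.

>>> jog_arm(increments=[[[0, 0, -0.004], 0, 0.8], [[0, 0, -0.004], 0, 0.8], [[0, 0, -0.004], 0, 0.8], [[0, 0, -0.006], 0, 0.8], [[0, 0, -0.006], 0, 0.8], [[0, 0, -0.008], 0, 0.8]])

```text
time: 13.85
ee_pos: [446.5, 15.0, 107.1]
eef_rot: [-0.001, 0.138, 0.99, -0.0]
wrist_force: [-0.1, 0.4, -0.8]
finger_gap: 0.642
gripper_force: 63.2
```

Run:
```python
from cell import telemetry,capture
from h import *
s=telemetry.read_state();go(s,443,247,150,164);print(s["wrist_force"].round(1),s["finger_gap"])
t=capture("top");q=capture("scene")
f=lambda im,x,y,w,h,W:cv2.resize(im[y:y+h,x:x+w],(W,W*h//w),interpolation=cv2.INTER_CUBIC)
cv2.imwrite("pics/w5.png",np.hstack([f(t["image"],225,260,80,80,400),f(q["image"],315,200,100,100,400)]))
```

```text
pose [446.5  15.  107.1] psi 164.14 d tool mm [ 66.9 222.2 -43. ] turn units 0.029
[-0.1  0.4 -0.8] 0.6418647941158157
```

View pics/w5.png

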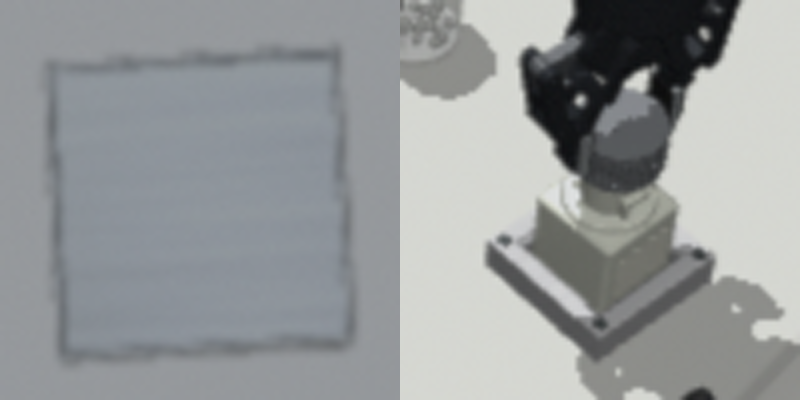

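The scene half shows the cap clear of the neck and the jar still seated, with the wrist carrying only about 0.8 N. The tray centre in the top half is at px (265,300.8), which is (443,247). Carry it there.

>>> jog_arm(increments=[[[0, 0, -0.03], 0, 0.8], [[0.006, 0.02, -0.013], 0, 0.8], [[0.012, 0.042, 0], 0, 0.8], [[0.014, 0.045, 0], 0, 0.8], [[0.014, 0.045, 0], 0, 0.8], [[0.012, 0.04, 0], 0, 0.8], [[0.009, 0.03, 0], 0, 0.8], [[0, 0, 0], 0, 0.8]])

```text
time: 14.75
ee_pos: [443.6, 250.3, 149.9]
eef_rot: [0.0, 0.136, 0.991, 0.0]
wrist_force: [-0.5, 0.0, 0.3]
finger_gap: 0.638
gripper_force: 63.5
```

>>> jog_arm(increments=[[[0, 0, 0.03], 0, 0.8], [[0, 0, 0.04], 0, 0.8], [[0, 0, 0.04], 0, 0.8], [[0, 0, 0.02], 0, 0.8], [[0, 0, 0.006], 0, 0.8], [[0, 0, 0], 0, 0.8]])

```text
time: 15.35
ee_pos: [443.4, 246.1, 13.7]
eef_rot: [-0.001, 0.138, 0.99, -0.001]
wrist_force: [-0.5, 0.0, -1.0]
finger_gap: 0.641
gripper_force: 63.6
```

>>> jog_arm(increments=[[[0, 0, 0.002], 0, 0.8], [[0, 0, 0.002], 0, 0.8], [[0, 0, 0.001], 0, 0.8], [[0, 0, 0], 0, 0.8], [[0, 0, 0], 0, 0.8]])

```text
time: 15.85
ee_pos: [443.8, 247.1, 9.6]
eef_rot: [0.0, 0.138, 0.99, 0.0]
wrist_force: [1.1, 0.2, -0.5]
finger_gap: 0.643
gripper_force: 63.6
```

>>> jog_arm(increments=[[[0, 0, 0.001], 0, 0.8], [[0, 0, 0], 0, 0.8], [[0, 0, 0], 0, 0.8]])

```text
time: 16.15
ee_pos: [443.9, 247.1, 8.5]
eef_rot: [0.0, 0.138, 0.99, 0.0]
wrist_force: [0.9, -1.0, 1.8]
finger_gap: 0.642
gripper_force: 63.7
```

Touching at about +2 N. Another 0.3 mm, then release gently and rise.

>>> jog_arm(increments=[[[0, 0, 0.0003], 0, 0.8], [[0, 0, 0], 0, 0.1], [[0, 0, 0], 0, -0.5], [[0, 0, 0], 0, -1], [[0, 0, 0], 0, -1], [[0, 0, 0], 0, -1], [[0, 0, 0], 0, -1]])

```text
time: 16.85
ee_pos: [443.6, 247.0, 7.9]
eef_rot: [-0.0, 0.138, 0.99, -0.0]
wrist_force: [0.0, -0.4, -0.3]
finger_gap: 0.997
gripper_force: 0.0
```

>>> jog_arm(increments=[[[0, 0, -0.01], 0, -1], [[0, 0, -0.03], 0, -1], [[0, 0, -0.04], 0, -1], [[0, 0, -0.04], 0, -1], [[0, 0, -0.04], 0, -1], [[0, 0, -0.03], 0, -1], [[0, 0, 0], 0, -1], [[0, 0, 0], 0, -1]])

```text
time: 17.65
ee_pos: [443.6, 247.0, 199.0]
eef_rot: [0.001, 0.138, 0.99, 0.001]
wrist_force: [-0.3, 0.0, -0.9]
finger_gap: 0.999
gripper_force: 0.0
```

Run:
```python
from cell import telemetry,capture
from h import *
w=capture("wrist");q=capture("scene")
f=lambda im,x,y,w,h,W:cv2.resize(im[y:y+h,x:x+w],(W,W*h//w),interpolation=cv2.INTER_CUBIC)
cv2.imwrite("pics/w6.png",np.hstack([f(w["image"],160,80,320,320,400),f(q["image"],220,190,200,200,400)]))
```

```text
(no output)
```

View pics/w6.png

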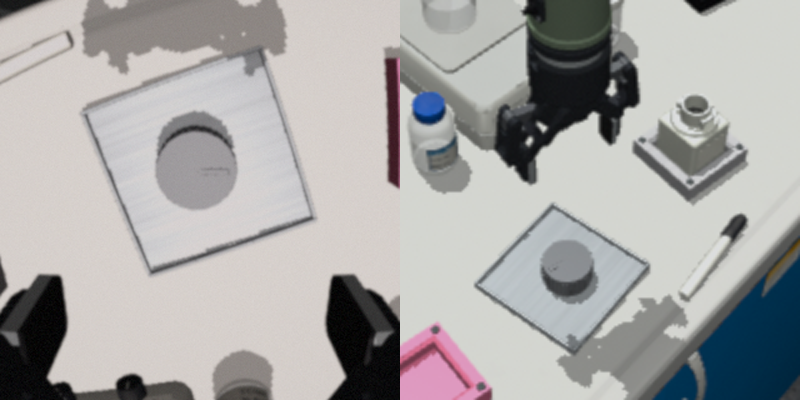

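The cap lies flat in the middle of the tray (left half, about (196,165)). The open jar stands in the metal holder (right half, about (692,135)), and the gripper is clear of everything.

```bash
python3 -c "
from cell import ctrl
print(ctrl.job_done())"
```

```text
the job is handed in; nothing more can be done
None
```

I handed the job in at about 18 s of the 54 s limit: the open jar stands seated in the aluminium holder and the cap lies flat, open side down, near the middle of the steel tray; the hand-in returned no verdict.

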